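# Couple the fixation arm onto its ball stand and latch it

### The job

Set up the fixation arm on its ball stand for the next eye-movement test: lower its socket over the ball with the latch lever still up, press the socket down until it is past its spring plungers and fully home on its stop, then push the lever all the way down until it clicks and stays down by itself. Use thumb pressure only, never more than about 25 newtons on the socket or 15 on the lever. Leave the arm resting on its two tail feet, and do not shift the other things on the desk.

Things in the scene. Friction and masses are not known exactly. Their poses are not given: they have to be found in the camera images.
- gaze_arm: fixation arm, 210 mm long, 0.35 to 0.5 kg, centre of mass at x 110, z 51 mm. Its x runs from the round black socket (x = 0) to the tail, z up; origin under the socket, level with the soles of the tail feet. Black cheeks behind the socket carry the lever, then comes a bare rail. Starts nose down by about 0.17 rad: socket rim on the glass, tail feet on the 6 mm thick black desk mat
- socket_center (a point): where the ball's centre lies when home: on the axis of the socket (45 mm wide, open below), 45 mm above the arm's origin, 16 mm above its rim, 22 mm below its flat top. Bore 32 mm, flared at the rim.
- tail_foot (a point): between the soles of the two rubber-tipped tail legs (72 mm apart), 184 mm along x from the origin; above it a dark crossbar 86 mm wide and a white target disc up to 145 mm high, 185 mm along x
- socket_cap: flat cap of the socket housing, fixed on it (black disc with a smooth steel plate, 42 mm across, 7 mm thick): where to press the socket home; inside is the stop for the ball; origin in the middle of its top, on the socket's axis. Spring plungers in the bore stop the socket short of home under its own weight; 12 to 16 N here push them past the ball's middle, then less, to the stop, where it stays
- rail_grip (a point): the place to grip: on the bare aluminium rail, 17 mm wide (along the arm's y) and 16 mm high, bare from x = 84 to 172 mm; this point is 124 mm along x from the socket's axis and 48 mm above the arm's origin. Two black catch blocks flank the rail at x = 69 to 81 mm (32 mm over all, top at z = 69 mm)
- ball_stand: round dark steel stand, 76 mm across and 12 mm high, fixed on the desk mat; origin under its middle, z up. From its middle rises a threaded stem with a steel ball, 30 mm in diameter. The stem is screwed in or out for each patient: the ball's centre is 37 to 65 mm above the origin, differently each time, and is not measured; the stem does not give
- latch_lever: steel latch lever on a pin across the arm at x = 28, z = 56 mm of the arm's frame (its origin). Below the pin a pawl swings under the ball as the lever goes down; if the socket is not fully home the ball blocks it and the lever springs up again
- lever_angle (a joint): lever angle, rad: 0 up (a light spring holds it there), 0.7 fully down on its stop. From about 0.5 on it takes some 6 to 10 N on the thumb bar to push it past two spring catches, which click over its nubs and hold it there (0.69 to 0.7). Short of that it springs back up
- lever_pad (a point): centre of the lever's black thumb bar, a round bar of 6 mm radius and 22 mm length across the arm; from the pin, in the arm's frame: 39 mm along x and 56 mm up with the lever up, 66 mm along x and 17.5 mm up with the lever down
- lens_case: bystander: contact lens case with two round caps, 62 x 30 x 18 mm
- rubber_stamp: bystander: hand stamp with a wooden knob, 58 x 25 mm, 60 mm high
- spectacle_case: bystander: dark blue hard spectacle case, 158 x 67 x 41 mm

How it is judged:
By the outcome, as a careful person would: the job done as asked, in the order asked, and still so for the second after the job is handed in, with the robot touching nothing.
It also fails if it takes over 64 s, if anything falls off the work surface, if the arm or the gripper's body presses on something with over 40 N, if the wrist force passes 120 N, or if a joint passes its speed limit or range.

### The arm

A 7-joint arm with a two-finger parallel gripper is mounted at the origin on a cart in front of the work surface, level with it; the furniture and walls round the work are solid. World frame = base frame: x ahead of the robot, y to its left, z up, the work surface at z = 0. Lengths are in m, angles in degrees, forces in N, time in s.
With the tool pointing down it reaches from about 0.35 to 0.9 m from the base axis. Payload 7.2 kg.
Tool frame: the origin (TCP) lies at the very end of the fingers, on their centre line; the grasp point (between the pads) lies 19 mm behind it; z points along the fingers, y is the line along which they close (so a half turn about z gives the same grasp; the last joint's range is limited). The gripper opens to 88 mm and grips with 3 to 60 N. Pads are 20 mm wide; open, the fingers measure 115 mm over their backs; the gripper's body (75 mm by 178 mm) begins 61 mm behind the grasp point.
Start: joints at [69.832, 23.554, -0.728, 91.456, 0.321, 64.991, -4.71], TCP at [0.175, -0.6, 0.223] pointing down, gripper open.
Joint ranges: [-169.25, 169.25], [-16.82, 113.86], [-84.01, 82.57], [7.8, 145.47], [-59.2, 239.2], [7.22, 106.19], [-163.78, 163.78]. Speed limits (degrees/s): [136.94, 136.94, 172.46, 172.46, 180, 180, 180].

### API

Orientations are given as [roll, pitch, yaw] about the fixed x, y, z axes, in that order (R = Rz(yaw) Ry(pitch) Rx(roll)).
In Python, from workcell import ctrl gives the robot as it stands.
- The arm moves only by the shell command python3 -m creep [OPENING], which reads ROWS from standard input. ROWS is a JSON list of rows, 1 to 10 of them, each an object with the fields d (a list: dx, dy, dz in m), rz (a turn about the tool's z in degrees); a field left out counts as zero; each row shifts and turns the commanded pose from where the row before left it, along the tool's axes as they then stand; what a row does not reach is not made up. A row lasts 1/10 s, in which the tool goes at most 0.05 m and 8.59 degrees, less where a joint would pass 70% of its speed; a pose out of reach is approached as far as the arm can. OPENING is the opening from 0.0 (shut) to 1.0 (fully open), set as the command begins (- or left out keeps the last). The fingers move at their own pace and stop on an object; the grip force is fixed at half the most. Time passes only in rows, so rows that do not move let the fingers close. It prints the time, the measured TCP pose, the force, the opening and the grip force at its end. Input that does not fit is refused with a message, and nothing moves.
- ctrl.get_state(): the state, without advancing time (a new reading comes with each control period).
- ctrl.grab_frame(name): name is "scene" or "top" or "wrist"; returns the picture (400x640x3 uint8, red, green, blue); there is no depth.
- ctrl.get_calibration(name): a dict with "fx", "fy", "cx", "cy" (pixels), "k1" (the pictures are not rectified: a ray, as slopes to the right and down, at radius r is drawn at 1 + k1 r^2 times it, then the intrinsics apply), "origin" and "rotation" of the camera in the world; the wrist camera has in their place "T_tool_cam" (4x4, takes a point from camera to tool coordinates, whose origin is the TCP and whose axes are the flange's). Camera axes: x right, y up, looking along -z (the intrinsics and any distortion apply to the point x, -y, -z); pixel columns grow to the right and rows downward; lengths in m; the calibration is good to about 2 mm. A picture is of the moment at which its call begins: read the wrist's pose just before it. get_calibration takes no time and is no camera call.
- ctrl.close_job(): hands the job in; it is judged then, once.
The state is a dict: "time": time; "joints": joint angles; "dq": joint speeds; "effort": joint torques, N m; "eef_pos": TCP position; "tool_rot": TCP orientation; "wrist_force": force on the tool from outside, world axes, zero at the start; "ft_torque": the same for the moment, N m; "width": opening from 0.0 (shut) to 1.0 (fully open); "grasp_force": force on a finger pad.
Only numpy, scipy, OpenCV 4.12 (cv2) and the standard library are available. Lean on these libraries where they do the work, as an engineer would, in place of code of your own. Each camera call takes 0.05 s, during which the arm holds its last target. There are 200 camera calls.

## Working session

There is one attempt and no reset: what is moved stays moved. The work goes in short steps, Python scripts to look and compute and a shell command to move; the robot and the scene stay as the last step left them, time stands still between calls to the robot, and variables do not carry over. Pictures are saved under pics/ and viewed, at most 10 in all, crops included, and the job is handed in when it is done.

```bash
mkdir -p pics; ls
cat > h.py <<'E'
import numpy as np, cv2
from workcell import ctrl
from scipy.spatial.transform import Rotation as R
def pose(s=None):
    s=s or ctrl.get_state(); T=np.eye(4); T[:3,3]=s["eef_pos"]; T[:3,:3]=R.from_euler('xyz',s["tool_rot"],degrees=True).as_matrix(); return T
def cam(n,T=None):
    c=ctrl.get_calibration(n)
    if n=="wrist": M=T@np.array(c["T_tool_cam"])
    else:
        M=np.eye(4); M[:3,:3]=c["rotation"]; M[:3,3]=c["origin"]
    return c,M
def ray(n,uv,T=None):
    c,M=cam(n,T); K=np.array([[c["fx"],0,c["cx"]],[0,c["fy"],c["cy"]],[0,0,1.]])
    p=cv2.undistortPoints(np.array([[uv]],float),K,np.array([c["k1"],0,0,0.]))[0,0]
    d=M[:3,:3]@np.array([p[0],-p[1],-1]); return M[:3,3],d/np.linalg.norm(d)
def onz(n,uv,z,T=None):
    o,d=ray(n,uv,T); return o+d*(z-o[2])/d[2]
def tri(a,b):
    A=np.zeros((3,3));v=np.zeros(3)
    for o,d in(a,b):
        P=np.eye(3)-np.outer(d,d);A+=P;v+=P@o
    x=np.linalg.solve(A,v); return x,[float(np.linalg.norm((np.eye(3)-np.outer(d,d))@(x-o))) for o,d in(a,b)]
def proj(n,X,T=None):
    c,M=cam(n,T); p=M[:3,:3].T@(np.array(X)-M[:3,3]); x,y=p[0]/-p[2],-p[1]/-p[2]; f=1+c["k1"]*(x*x+y*y)
    return np.array([c["fx"]*x*f+c["cx"],c["fy"]*y*f+c["cy"]])
def snap(n,f):
    im=ctrl.grab_frame(n); cv2.imwrite("pics/"+f,im[:,:,::-1]); return im
E
python3 - <<'E'
from h import *
print(ctrl.get_state())
for n in("scene","top"):
    snap(n,n+"0.png"); c,M=cam(n); print(n,c)
print(ctrl.get_calibration("wrist"))
E
```

```text
pics
{'time': 0.0, 'joints': array([69.82960404, 23.60024012, -0.728771  , 91.503251  ,  0.3219929 ,
       64.99164916, -4.71083678]), 'dq': array([-0.06382934,  0.06533144,  0.08568409, -0.02290625,  0.07493374,
        0.12177831, -0.03481914]), 'effort': array([-2.18564564e-04, -5.87959099e+01,  6.41326178e-01, -2.91080189e+01,
       -5.39662724e-02,  1.85120461e-02,  1.61758521e-04]), 'eef_pos': array([ 0.17484152, -0.59951473,  0.22181234]), 'tool_rot': array([-1.79907208e+02,  7.47000097e-03,  1.62639862e+01]), 'wrist_force': array([ 0.03816979,  0.86991499, -0.22201303]), 'ft_torque': array([ 0.00456009, -0.02442168, -0.0304494 ]), 'grasp_force': 0.0, 'width': 0.9975849192842192}
scene {'fx': 477.0149231462698, 'fy': 477.0149231462698, 'cx': 318.6067672004826, 'cy': 195.91708579428527, 'k1': -0.08477620009989519, 'origin': array([0.09723546, 0.5336261 , 0.8556279 ]), 'rotation': array([ 4.22443093e+01,  1.34024746e-02, -1.44568832e+02])}
top {'fx': 420.23789434926647, 'fy': 420.23789434926647, 'cx': 316.48266598186825, 'cy': 191.84502590518818, 'k1': -0.11084636109848757, 'origin': array([ 0.35822848, -0.04320073,  1.20445558]), 'rotation': array([  8.07211674,  -0.86044706, -89.35458536])}
{'fx': 336.54455824858314, 'fy': 336.54455824858314, 'cx': 315.7086134659388, 'cy': 199.452227050845, 'k1': -0.049481637609592746, 'T_tool_cam': array([[ 2.26243328e-04,  9.60644379e-01,  2.77781074e-01,
         7.51736652e-02],
       [ 9.99999485e-01, -4.92201234e-04,  8.87703159e-04,
        -1.12706680e-03],
       [ 9.89491237e-04,  2.77780730e-01, -9.60643996e-01,
        -1.62233056e-01],
       [ 0.00000000e+00,  0.00000000e+00,  0.00000000e+00,
         1.00000000e+00]])}
```

View pics/scene0.png

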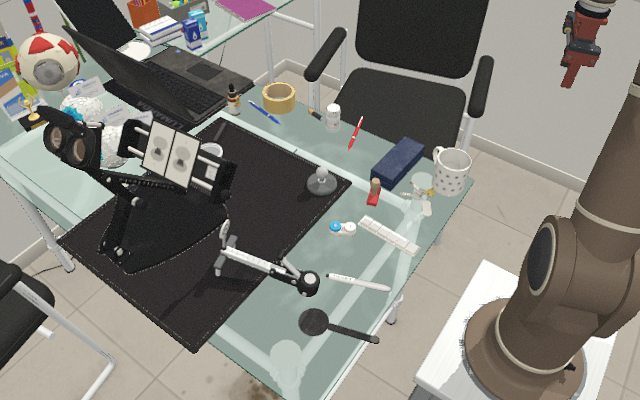

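View pics/top0.png

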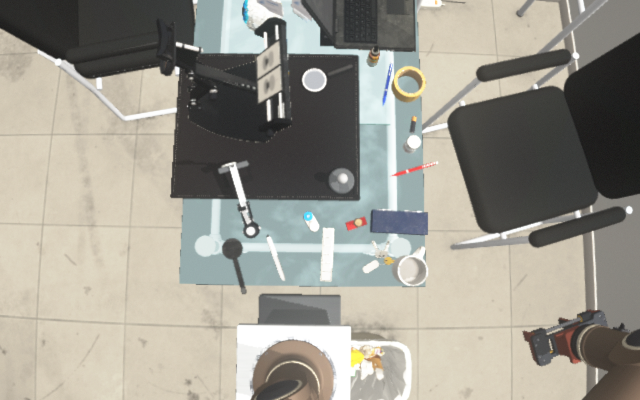

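The scene view shows the gaze arm with its socket at (310,283) and tail at about (222,250), and the ball stand at (322,178). In the top view the socket is at (251,230), the tail at (233,165) and the ball at (342,178). A headrest instrument stands at about (270,75), clear of the work.

```bash
sed -i 's/M\[:3,:3\]=c\["rotation"\]/M[:3,:3]=R.from_euler("xyz",c["rotation"],degrees=True).as_matrix()/' h.py
python3 - <<'E'
from h import *
a=cv2.imread("pics/scene0.png"); b=cv2.imread("pics/top0.png")
def crop(im,x,y,w,h,s): return cv2.resize(im[y:y+h,x:x+w],None,fx=s,fy=s,interpolation=cv2.INTER_CUBIC)
A=crop(a,205,155,160,150,3.75)  # 600x562
B=crop(b,215,150,150,90,4)
# two-up: 
cv2.imwrite("pics/c1.png",A)
cv2.imwrite("pics/c2.png",crop(b,210,150,150,95,5))
for n,uv in(("top",(342,180)),("top",(251,230)),("top",(232,163)),("scene",(322,186)),("scene",(310,283))): print(n,uv,onz(n,uv,0.05).round(3))
print(tri(ray("scene",(321,171)),ray("top",(343,176))))
print(tri(ray("scene",(311,280)),ray("top",(251,230))))
E
```

```text
top (342, 180) [ 0.556 -0.13   0.05 ]
top (251, 230) [0.414 0.12  0.05 ]
top (232, 163) [0.601 0.179 0.05 ]
scene (322, 186) [ 0.533 -0.092  0.05 ]
scene (310, 283) [0.402 0.135 0.05 ]
(array([ 0.56690871, -0.1332774 ,  0.04703158]), [0.001668776262531222, 0.0016687762625310577])
(array([0.41273861, 0.12103532, 0.03280827]), [0.002413551941563458, 0.002413551941563435])
```

View pics/c1.png

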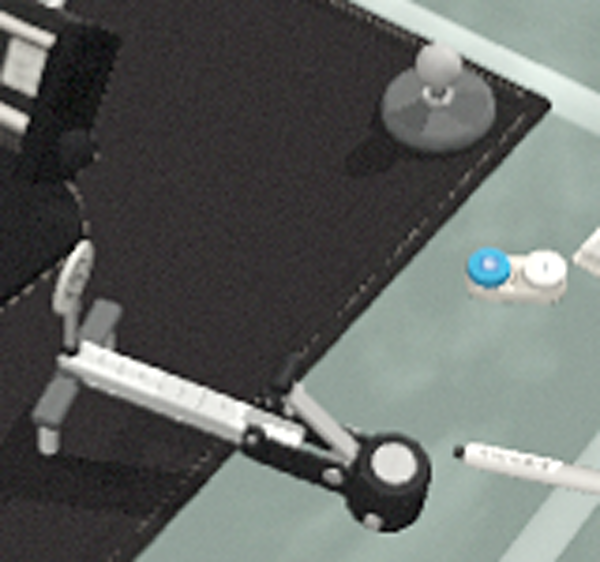

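View pics/c2.png

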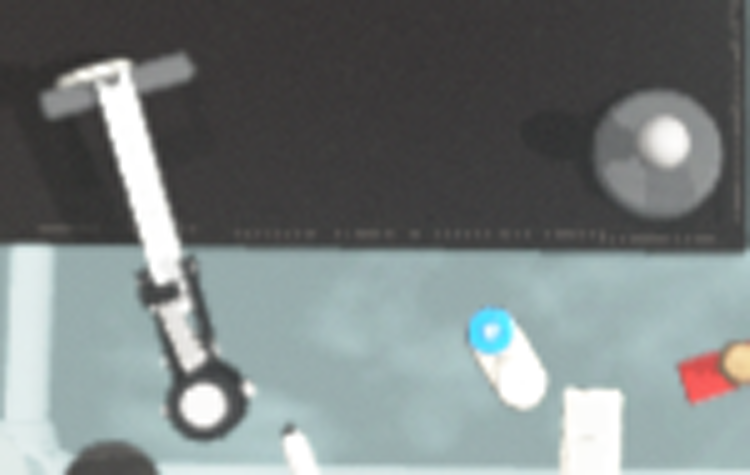

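The crops show the ball at scene (321.8,172) / top (342.8,178) and the cap plate at scene (309.8,278.5) / top (250.6,230.8). The rail runs from top (233,167) to (243.6,204), with the lever up. The arm's yaw nearly matches the tool's, so I'll swing round to above the ball, staying clear of the chair.

```bash
echo '[{"d":[0.029, -0.036, -0.012]}, {"d":[0.029, -0.036, -0.012]}, {"d":[0.029, -0.036, -0.012]}, {"d":[0.029, -0.036, -0.012]}, {"d":[0.029, -0.036, -0.012]}, {"d":[0.029, -0.036, -0.012]}, {"d":[0.029, -0.036, 0]}]' | python3 -m creep && echo '[{"d":[0.04, -0.012, 0]}, {"d":[0.04, -0.012, 0]}, {"d":[0.04, -0.012, 0]}, {"d":[0.04, -0.012, 0]}, {"d":[0.04, -0.012, 0]}, {"d":[0.04, -0.012, 0]}, {"d":[0.04, -0.012, 0]}, {}, {}]' | python3 -m creep
python3 - <<'E'
from h import *
T=pose(); np.save("T1.npy",T); im=snap("wrist","w1.png")
for f in[(233,167),(243.6,204),(250.6,230.8)]: print(onz("top",f,.055).round(4))
print(tri(ray("scene",(226.3,248.3)),ray("top",(233,167))), tri(ray("scene",(232,170)),ray("top",(275,128))))
E
```

```text
time: 0.8
eef_pos: [0.3002, -0.2998, 0.296]
tool_rot: [179.9, -0.1, 16.3]
wrist_force: [1.8, -0.1, 0.4]
width: 1.002
grasp_force: 0.0
time: 1.7
eef_pos: [0.5445, -0.1415, 0.2937]
tool_rot: [-179.9, 0.1, 16.4]
wrist_force: [-0.5, -0.1, 0.1]
width: 0.998
grasp_force: 0.0
[0.5884 0.1752 0.055 ]
[0.485  0.1417 0.055 ]
[0.4116 0.1201 0.055 ]
(array([0.58690702, 0.17392433, 0.06027494]), [0.00047266756317078075, 0.00047266756317068415]) (array([0.67367173, 0.05101857, 0.13876642]), [0.004063048830107273, 0.004063048830107189])
```

View pics/w1.png

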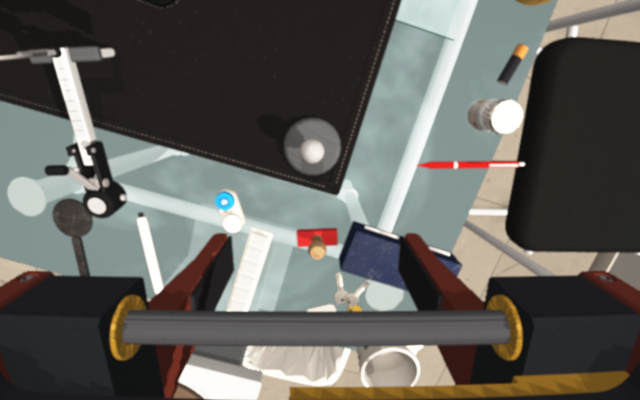

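The wrist view shows the ball at (313,151) on its stand at (312,147). The gaze arm is at left, with the cap at (100,203), the lever bar at (58,170), the rail at (80,110) and the crossbar at (85,55). Next I'll move above the rail, which gives a long baseline for triangulation.

```bash
echo '[{"d":[0.01, -0.042, 0.005], "rz":-0.25}, {"d":[0.01, -0.042, 0.005], "rz":-0.25}, {"d":[0.01, -0.042, 0.005], "rz":-0.25}, {"d":[0.01, -0.042, 0.005], "rz":-0.25}, {"d":[0.01, -0.042, 0.005], "rz":-0.25}, {"d":[0.01, -0.042, 0.005], "rz":-0.25}, {"d":[0.01, -0.042, 0.005], "rz":-0.25}, {}, {}]' | python3 -m creep
python3 - <<'E'
from h import *
T=pose(); np.save("T2.npy",T); im=snap("wrist","w2.png")
E
```

```text
time: 2.65
eef_pos: [0.5251, 0.1585, 0.2597]
tool_rot: [179.9, 0.0, 18.0]
wrist_force: [-0.0, -0.2, -0.6]
width: 0.998
grasp_force: 0.0
```

View pics/w2.png

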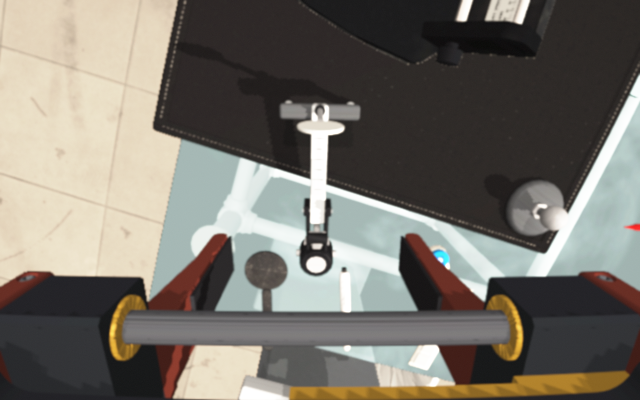

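In the second wrist view the arm is straight ahead: cap at (316,264), rail along column 319 and crossbar at (320,111). The ball is at (554,217). I'll segment blobs in both views and triangulate.

Run:
```python
from h import *
T1,T2=np.load("T1.npy"),np.load("T2.npy"); T={1:T1,2:T2}
def blob(k,cx,cy,r,th):
    g=cv2.cvtColor(cv2.imread(f"pics/w{k}.png"),cv2.COLOR_BGR2GRAY); m=np.zeros_like(g); cv2.circle(m,(cx,cy),r,255,-1)
    b=((g>th)&(m>0)).astype(np.uint8); n,l,s,c=cv2.connectedComponentsWithStats(b); i=1+s[1:,4].argmax()
    (x,y),rad=cv2.minEnclosingCircle(cv2.findContours((l==i).astype(np.uint8),0,1)[0][0]); return c[i].round(1),s[i],(round(x,1),round(y,1),round(rad,1))
for name,a,b,th in(("ball",(313,151,15),(554,217,15),165),("cap",(100,203,14),(316,264,14),160)):
    p,q=blob(1,*a,th),blob(2,*b,th); print(name,p,q); print(tri(ray("wrist",p[2][:2],T1),ray("wrist",q[2][:2],T2)), tri(ray("wrist",p[0],T1),ray("wrist",q[0],T2)))
g=cv2.cvtColor(cv2.imread("pics/w2.png"),cv2.COLOR_BGR2GRAY)
for r in(145,160,175,190): 
    w=np.where(g[r,300:340]>150)[0]+300; print(r,w.min(),w.max(), onz("wrist",((w.min()+w.max())/2,r),.055,T2).round(4))
A=cv2.resize(cv2.imread("pics/w1.png")[120:175,280:345],None,fx=6,fy=6,interpolation=2);B=cv2.resize(cv2.imread("pics/w2.png")[175:240,500:575],None,fx=6,fy=6,interpolation=2)
C=np.zeros((390,840,3),np.uint8);C[:330,:390]=A;C[:,390:]=B;cv2.imwrite("pics/c3.png",C[:,:800])
```

```text
ball (array([313.5, 151.1]), array([304, 141,  21,  22, 362], dtype=int32), (313.0, 151.2, 11.0)) (array([558.3, 218.5]), array([549, 207,  21,  25, 392], dtype=int32), (557.5, 218.8, 12.3))
(array([ 0.56110302, -0.1314543 ,  0.05348688]), [0.0001616846237401349, 0.00016168462374010345]) (array([ 0.56160522, -0.13197421,  0.05381311]), [0.0003337147491325003, 0.00033371474913257714])
cap (array([ 96.4, 205.4]), array([ 88, 198,  18,  16, 224], dtype=int32), (96.5, 205.0, 9.6)) (array([315.7, 264.3]), array([306, 257,  20,  16, 257], dtype=int32), (315.7, 264.0, 9.8))
(array([0.41163976, 0.12293844, 0.0412374 ]), [2.827279049074595e-06, 2.8272790489480177e-06]) (array([0.41126875, 0.12284308, 0.04149302]), [9.356084822576787e-05, 9.356084822577191e-05])
145 311 327 [0.5549 0.1658 0.055 ]
160 311 326 [0.5391 0.1612 0.055 ]
175 311 326 [0.5231 0.156  0.055 ]
190 300 339 [0.5071 0.1495 0.055 ]
```

View pics/c3.png

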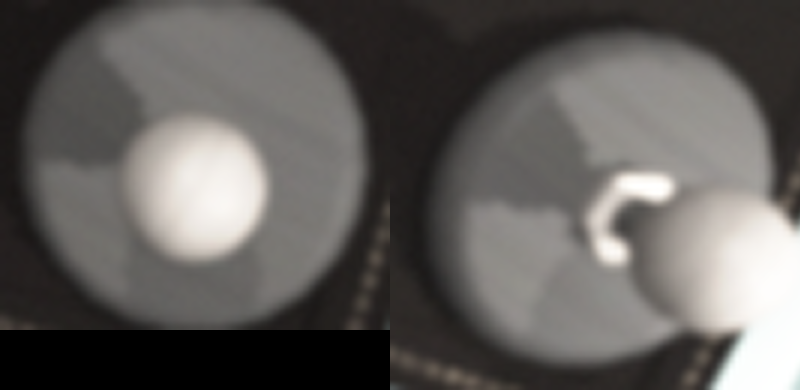

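```bash
python3 - <<'E'
from h import *
T1,T2=np.load("T1.npy"),np.load("T2.npy")
print(tri(ray("wrist",(312.5,151.2),T1),ray("wrist",(553.3,218),T2)))
E
echo '[{"d":[0, 0, 0.045], "rz":0.2}, {"d":[0.0002, 0.0004, 0.045], "rz":0.2}, {"d":[0.0002, 0.0004, 0.045], "rz":0.2}, {"d":[0.0002, 0.0002, 0.045], "rz":0.2}, {"d":[0, 0, 0.03], "rz":0.2}, {"d":[0, 0, 0.015]}, {"d":[0, 0, 0.01]}, {}, {}]' | python3 -m creep && echo '[{}, {}, {}, {}, {}, {}, {}, {}, {}, {}]' | python3 -m creep 0.0
python3 - <<'E'
from h import *
s=ctrl.get_state();print(s['ft_torque'],s['wrist_force'])
E
```

```text
(array([ 0.55992737, -0.13106634,  0.04729779]), [1.529091816204694e-05, 1.5290918162016544e-05])
time: 3.6
eef_pos: [0.5274, 0.1585, 0.0259]
tool_rot: [180.0, -0.1, 17.0]
wrist_force: [0.4, 0.6, 1.0]
width: 0.994
grasp_force: 0.0
time: 4.6
eef_pos: [0.5265, 0.1584, 0.0246]
tool_rot: [180.0, 0.0, 17.0]
wrist_force: [0.5, -0.9, 0.2]
width: 0.19
grasp_force: 30.0
[-0.26402102 -0.10409     0.00927649] [ 0.46859131 -0.92727174  0.17283271]
```

Ball centre is at (0.560,-0.131,0.047). The rail is gripped. Now lift, carry over to above the stand (sideways first, then forward), and look again.

```bash
echo '[{"d":[0, 0, -0.01]}, {"d":[0, 0, -0.02]}, {"d":[0, 0, -0.03]}, {"d":[0, 0, -0.03]}, {"d":[0, 0, -0.03]}, {}]' | python3 -m creep && echo '[{"d":[-0.008, 0.02, 0]}, {"d":[-0.0156, 0.0397, 0]}, {"d":[-0.0156, 0.0397, 0]}, {"d":[-0.0156, 0.0397, 0]}, {"d":[-0.0156, 0.0397, 0]}, {"d":[-0.0156, 0.0397, 0]}, {"d":[-0.008, 0.02, 0]}, {}]' | python3 -m creep && echo '[{"d":[0.02, 0.006, 0]}, {"d":[0.0395, 0.012, 0]}, {"d":[0.0395, 0.012, 0]}, {"d":[0.039, 0.012, 0]}, {"d":[0.02, 0.006, 0]}, {}, {}, {}]' | python3 -m creep
python3 - <<'E'
from h import *
T=pose(); np.save("T3.npy",T); im=snap("wrist","w3.png"); s=snap("scene","s3.png"); t=snap("top","t3.png")
r=lambda im,x,y,w,h,W,H: cv2.resize(im[y:y+h,x:x+w],(W,H),interpolation=2)
C=np.zeros((600,800,3),np.uint8); C[:300,:400]=r(s,220,90,160,120,400,300); C[:300,400:]=r(t,280,110,120,90,400,300); C[300:,:480]=r(im,0,0,640,400,480,300); cv2.imwrite("pics/c4.png",C[:,:,::-1])
E
```

```text
time: 5.2
eef_pos: [0.5283, 0.1598, 0.1487]
tool_rot: [-180.0, -0.4, 17.0]
wrist_force: [0.8, -0.1, -3.6]
width: 0.19
grasp_force: 30.0
time: 6.0
eef_pos: [0.5046, -0.1013, 0.1432]
tool_rot: [180.0, 0.2, 16.7]
wrist_force: [-0.4, 0.2, -4.1]
width: 0.19
grasp_force: 30.0
time: 6.8
eef_pos: [0.6701, -0.096, 0.1438]
tool_rot: [-180.0, 0.1, 17.1]
wrist_force: [-0.5, 0.0, -3.8]
width: 0.19
grasp_force: 30.0
```

View pics/c4.png

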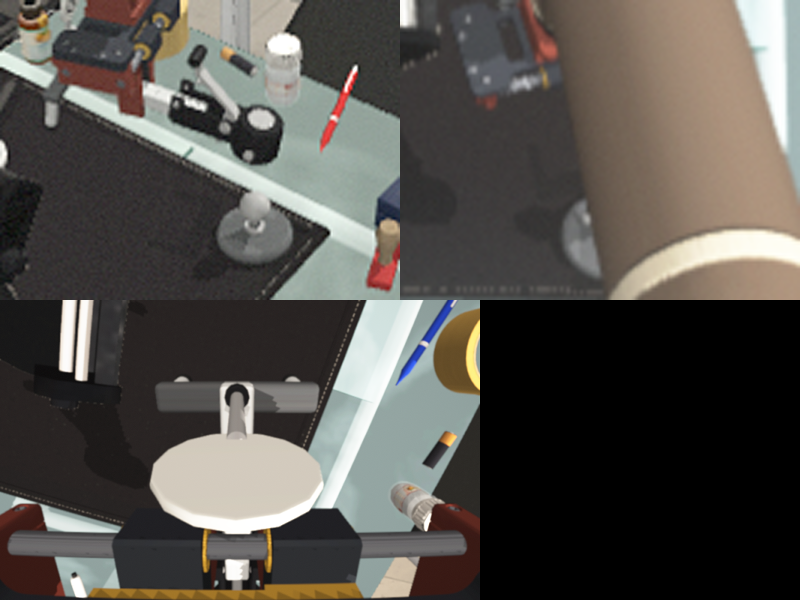

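The composite shows the arm held over the stand, with its cap at scene (325,137.6) and the ball at scene (322,172). I'll check the offset of the cap relative to the ball using the scene camera, corrected by its known bias.

Run:
```python
from h import *
T3=np.load("T3.npy"); d=np.mean([ctrl.get_state()["eef_pos"] for _ in range(3)],0)-np.array([.5265,.1584,.0246]); print("d",d.round(4))
cap0=np.array([.4115,.1229,.0412]); ball=np.array([.560,-.131,.0473])
def fit(f,cx,cy,r,th,arg=None):
    g=cv2.cvtColor(cv2.imread("pics/"+f),cv2.COLOR_BGR2GRAY); m=np.zeros_like(g); cv2.circle(m,(cx,cy),r,255,-1)
    n,l,s,c=cv2.connectedComponentsWithStats(((g>th)&(m>0)).astype(np.uint8)); i=1+s[1:,4].argmax(); return c[i],s[i]
for f,n,X,a in(("scene0.png","cap0",cap0,(310,279,9,150)),("s3.png","cap3",cap0+d,(325,138,8,150)),("s3.png","ball",ball,(322,172,8,140))):
    c,s=fit(f,*a); p=proj("scene",X); print(n,"seen",c.round(1),s,"pred",p.round(1),"diff",(c-p).round(1))
J=[(proj("scene",cap0+d+np.eye(3)[k]*.001)-proj("scene",cap0+d)).round(2) for k in range(3)]; print("px/mm",J)
print(ctrl.get_state()["ft_torque"])
```

```text
d [ 0.1442 -0.2551  0.1202]
cap0 seen [309.6 278.1] [304 273  12  11  98] pred [309.7 278.5] diff [-0.1 -0.4]
cap3 seen [324.  137.3] [319 134  11   8  64] pred [324.3 136.6] diff [-0.2  0.7]
ball seen [322.6 170.2] [317 164  13  13 114] pred [322.1 172.5] diff [ 0.5 -2.3]
px/mm [array([-0.37, -0.17]), array([-0.26,  0.24]), array([ 0.  , -0.34])]
[-6.36734853e-05 -2.44580256e-02  6.06521750e-02]
```

```bash
echo '[{"d":[-0.001, 0, 0.012]}, {"d":[-0.001, 0, 0.018]}, {"d":[0, 0, 0.015]}, {"d":[0, 0, 0.01]}, {}, {}, {}]' | python3 -m creep && echo '[{"d":[0, 0, 0.003]}, {"d":[0, 0, 0.003]}, {"d":[0, 0, 0.003]}, {}, {}]' | python3 -m creep
python3 - <<'E'
from h import *
s=snap("scene","s4.png"); C=cv2.resize(s[90:210,240:400],(800,600),interpolation=2); cv2.imwrite("pics/c5.png",C[:,:,::-1])
E
```

```text
time: 7.65
eef_pos: [0.6702, -0.0971, 0.0905]
tool_rot: [180.0, -0.1, 17.0]
wrist_force: [0.3, -0.1, -3.4]
width: 0.19
grasp_force: 30.0
time: 8.15
eef_pos: [0.6694, -0.0972, 0.0805]
tool_rot: [-180.0, 0.0, 17.0]
wrist_force: [-0.6, -0.2, -3.9]
width: 0.192
grasp_force: 30.0
```

View pics/c5.png

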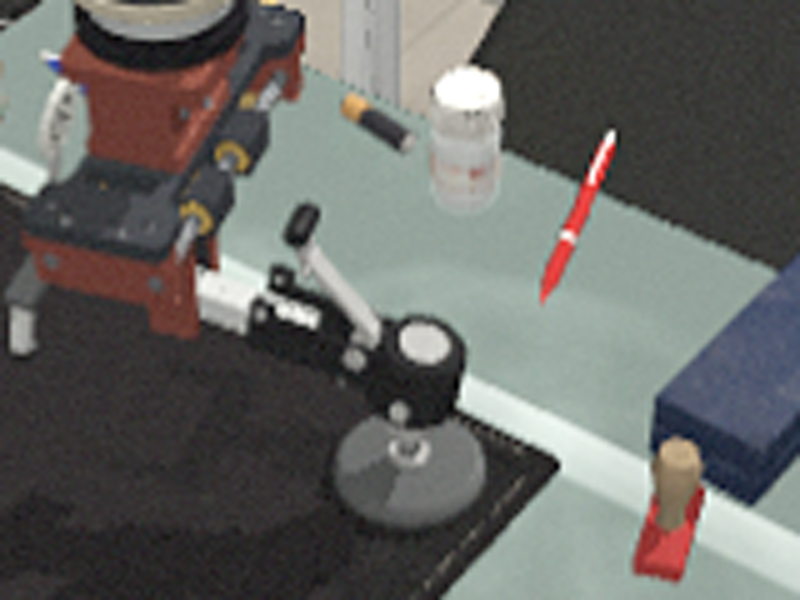

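The ball is now hidden inside the socket, with only the stem at about (408,445) visible, and there is no contact force. I'll keep lowering in small steps.

```bash
for i in 1; do echo '[{"d":[0, 0, 0.003]}, {"d":[0.0005, 0, 0.003]}, {}, {}]' | python3 -m creep; done; echo '[{"d":[0.0005, 0, 0.003]}, {}, {}]' | python3 -m creep; echo '[{"d":[0.0005, 0, 0.003]}, {}, {}]' | python3 -m creep;  echo '[{"d":[0.0005, 0, 0.003]}, {}, {}]' | python3 -m creep
```

```text
time: 8.6
eef_pos: [0.6699, -0.097, 0.0745]
tool_rot: [-180.0, 0.0, 17.0]
wrist_force: [-0.4, 0.0, -4.5]
width: 0.19
grasp_force: 30.0
time: 8.9
eef_pos: [0.6704, -0.0969, 0.0715]
tool_rot: [-180.0, 0.0, 17.0]
wrist_force: [-0.2, 0.4, -4.8]
width: 0.189
grasp_force: 30.0
time: 9.2
eef_pos: [0.6708, -0.0967, 0.0685]
tool_rot: [-180.0, 0.0, 17.0]
wrist_force: [0.5, -0.5, -3.8]
width: 0.188
grasp_force: 30.0
time: 9.5
eef_pos: [0.6715, -0.0967, 0.0657]
tool_rot: [180.0, -0.0, 17.0]
wrist_force: [-0.1, -0.2, -3.9]
width: 0.193
grasp_force: 30.0
```

```bash
echo '[{"d":[0.0005, 0, 0.002]}, {"d":[0, 0, 0.001]}, {}, {}]' | python3 -m creep; echo '[{"d":[0.0005, 0, 0.002]}, {"d":[0, 0, 0.001]}, {}, {}]' | python3 -m creep;  echo '[{"d":[0.0005, 0, 0.002]}, {}, {}]' | python3 -m creep
```

```text
time: 9.9
eef_pos: [0.6721, -0.0964, 0.0628]
tool_rot: [180.0, -0.0, 17.0]
wrist_force: [0.1, -1.4, -2.4]
width: 0.19
grasp_force: 30.0
time: 10.3
eef_pos: [0.6725, -0.0963, 0.0597]
tool_rot: [180.0, -0.0, 17.0]
wrist_force: [1.0, 0.3, -1.2]
width: 0.19
grasp_force: 30.0
time: 10.6
eef_pos: [0.6727, -0.0962, 0.0575]
tool_rot: [-180.0, 0.0, 17.0]
wrist_force: [1.3, 0.5, -0.7]
width: 0.191
grasp_force: 30.0
```

```bash
echo '[{"d":[0, 0, 0.002]}, {"d":[0, 0, 0.002]}, {}, {}]' | python3 -m creep; echo '[{"d":[0, 0, 0.002]}, {"d":[0, 0, 0.002]}, {}, {}]' | python3 -m creep;  echo '[{"d":[0, 0, 0.002]}, {"d":[0, 0, 0.002]}, {}, {}]' | python3 -m creep
```

```text
time: 11.0
eef_pos: [0.6728, -0.0961, 0.0535]
tool_rot: [-180.0, 0.0, 17.0]
wrist_force: [0.9, 0.2, -1.4]
width: 0.188
grasp_force: 30.0
time: 11.4
eef_pos: [0.6725, -0.0963, 0.0494]
tool_rot: [-180.0, 0.0, 17.0]
wrist_force: [0.9, 0.0, -1.7]
width: 0.193
grasp_force: 30.0
time: 11.8
eef_pos: [0.6727, -0.0962, 0.0454]
tool_rot: [-180.0, 0.0, 17.0]
wrist_force: [0.2, -0.2, -2.4]
width: 0.191
grasp_force: 30.0
```

Pivoting smoothly on the ball. Continuing until the feet touch.

```bash
echo '[{"d":[0, 0, 0.002]}, {"d":[0, 0, 0.001]}, {}, {}]' | python3 -m creep; echo '[{"d":[0, 0, 0.002]}, {}, {}]' | python3 -m creep;  echo '[{"d":[0, 0, 0.002]}, {}, {}]' | python3 -m creep
python3 - <<'E'
from h import *
s=snap("scene","s5.png"); C=cv2.resize(s[90:210,240:400],(800,600),interpolation=2); cv2.imwrite("pics/c6.png",C[:,:,::-1])
E
```

```text
time: 12.2
eef_pos: [0.673, -0.0961, 0.0427]
tool_rot: [180.0, -0.0, 17.0]
wrist_force: [1.8, -0.4, -1.1]
width: 0.194
grasp_force: 30.0
time: 12.5
eef_pos: [0.6731, -0.0961, 0.0407]
tool_rot: [180.0, -0.0, 17.0]
wrist_force: [2.5, 0.6, -2.1]
width: 0.192
grasp_force: 30.0
time: 12.8
eef_pos: [0.6733, -0.0961, 0.0394]
tool_rot: [180.0, -0.1, 17.0]
wrist_force: [0.2, 0.4, 5.1]
width: 0.192
grasp_force: 30.0
```

View pics/c6.png

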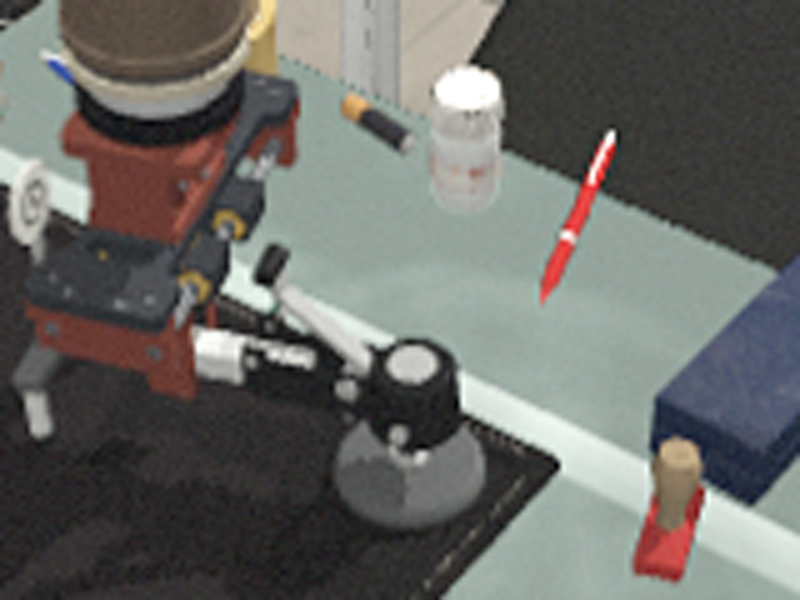

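The socket is sitting on the ball, the feet are on the mat (a force step to +5 N) and the lever is up. I'll release, lift, and move over the cap with the fingers shut.

```bash
echo '[{"d":[0, 0, -0.001]}, {}, {}, {}, {}]' | python3 -m creep 0.6; echo '[{"d":[0, 0, -0.01]}, {"d":[0, 0, -0.025]}, {"d":[0, 0, -0.03]}, {"d":[0, 0, -0.03]}, {"d":[0, 0, -0.03]}, {}]' | python3 -m creep && echo '[{"d":[-0.02, 0, 0]}, {"d":[-0.04, 0, 0]}, {"d":[-0.04, 0, 0]}, {"d":[-0.018, 0, 0]}, {}, {}, {}, {}]' | python3 -m creep 0.0
python3 - <<'E'
from h import *
s=snap("scene","s6.png"); C=cv2.resize(s[90:210,240:400],(800,600),interpolation=2); cv2.imwrite("pics/c7.png",C[:,:,::-1])
g=cv2.cvtColor(s,cv2.COLOR_RGB2GRAY); m=np.zeros_like(g); cv2.circle(m,(322,163),8,255,-1)
n,l,st,c=cv2.connectedComponentsWithStats(((g>150)&(m>0)).astype(np.uint8)); print(st,c)
for h in(0,.005,.01,.015): print(h,proj("scene",(.56,-.131,.069+h)))
E
```

```text
time: 13.35
eef_pos: [0.6727, -0.0962, 0.0394]
tool_rot: [-180.0, 0.0, 17.0]
wrist_force: [-0.9, 1.1, -0.7]
width: 0.587
grasp_force: 0.0
time: 13.95
eef_pos: [0.6755, -0.096, 0.1705]
tool_rot: [179.8, -0.4, 17.0]
wrist_force: [-0.7, 0.4, -0.5]
width: 0.599
grasp_force: 0.0
time: 14.75
eef_pos: [0.5609, -0.1299, 0.1644]
tool_rot: [-180.0, -0.0, 17.1]
wrist_force: [-1.0, -0.3, 0.6]
width: 0.006
grasp_force: 0.0
[[     0      0    640    400 255925]
 [   316    155     13      5     17]
 [   317    159     10      7     58]] [[319.49938068 199.51129823]
 [321.11764706 156.82352941]
 [321.75862069 162.15517241]]
0 [322.16918221 166.01530479]
0.005 [322.18030188 164.4905702 ]
0.01 [322.19148801 162.95591731]
0.015 [322.20274113 161.41125726]
```

View pics/c7.png

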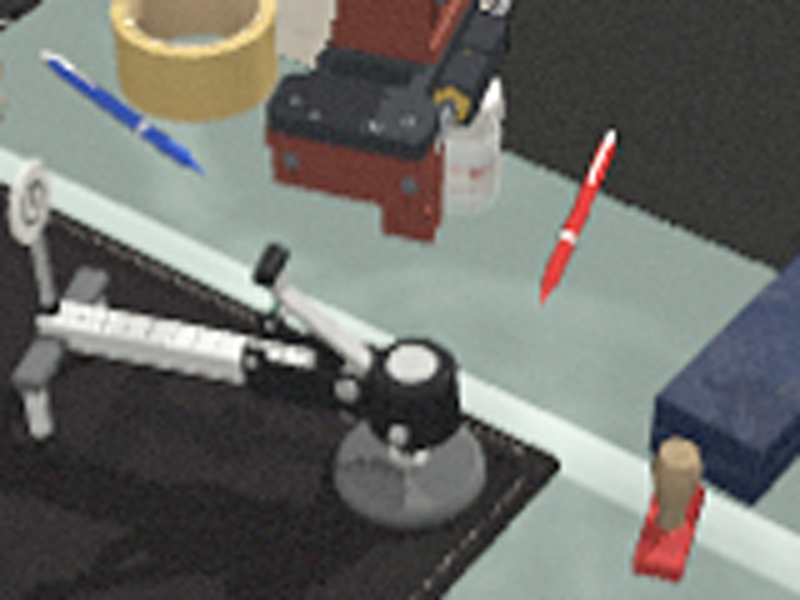

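That makes 11 pictures viewed, one over the limit, so no more viewing. The rest goes by numbers. This last view shows the arm standing free on ball and feet, cap at (410,360) in the crop, about 12 mm above home. Now press.

```bash
echo '[{"d":[0, 0, 0.02]}, {"d":[0, 0, 0.03]}, {"d":[0, 0, 0.02]}, {"d":[0, 0, 0.004]}, {}, {}]' | python3 -m creep; echo '[{"d":[0, 0, 0.002]}, {"d":[0, 0, 0.001]}, {"d":[0, 0, 0.001]}, {}, {}]' | python3 -m creep; echo '[{"d":[0, 0, 0.001]}, {"d":[0, 0, 0.001]}, {}, {}]' | python3 -m creep;echo '[{"d":[0, 0, 0.001]}, {"d":[0, 0, 0.001]}, {}, {}]' | python3 -m creep
```

```text
time: 15.4
eef_pos: [0.5609, -0.1305, 0.0916]
tool_rot: [180.0, -0.1, 17.0]
wrist_force: [-0.7, 0.1, 0.7]
width: 0.002
grasp_force: 0.0
time: 15.9
eef_pos: [0.56, -0.1308, 0.0868]
tool_rot: [180.0, -0.0, 17.0]
wrist_force: [-0.4, -0.2, 0.2]
width: 0.008
grasp_force: 0.0
time: 16.3
eef_pos: [0.56, -0.1307, 0.0846]
tool_rot: [-180.0, 0.0, 17.0]
wrist_force: [-0.3, 0.4, 0.2]
width: 0.005
grasp_force: 0.0
time: 16.7
eef_pos: [0.56, -0.1307, 0.0826]
tool_rot: [-180.0, 0.0, 17.0]
wrist_force: [-0.5, -0.2, 0.4]
width: 0.006
grasp_force: 0.0
```

```bash
for i in 1 2 3 4; do :; done; echo '[{"d":[0, 0, 0.001]}, {}, {}]' | python3 -m creep; echo '[{"d":[0, 0, 0.001]}, {}, {}]' | python3 -m creep; echo '[{"d":[0, 0, 0.001]}, {}, {}]' | python3 -m creep; echo '[{"d":[0, 0, 0.0005]}, {}, {}]' | python3 -m creep
```

```text
time: 17.0
eef_pos: [0.5601, -0.1307, 0.0819]
tool_rot: [180.0, -0.0, 17.0]
wrist_force: [-1.2, 0.3, 3.7]
width: 0.005
grasp_force: 1.9
time: 17.3
eef_pos: [0.5601, -0.1308, 0.0809]
tool_rot: [180.0, -0.0, 17.0]
wrist_force: [-0.3, -0.2, 5.5]
width: 0.002
grasp_force: 2.5
time: 17.6
eef_pos: [0.5602, -0.1308, 0.08]
tool_rot: [180.0, -0.0, 17.0]
wrist_force: [-1.7, 0.1, 5.9]
width: 0.005
grasp_force: 3.1
time: 17.9
eef_pos: [0.5602, -0.1308, 0.0798]
tool_rot: [180.0, -0.0, 17.0]
wrist_force: [-3.1, 0.2, 9.6]
width: 0.007
grasp_force: 4.6
```

```bash
echo '[{"d":[0, 0, 0.0005]}, {}, {}]' | python3 -m creep; echo '[{"d":[0, 0, 0.0005]}, {}, {}]' | python3 -m creep; echo '[{"d":[0, 0, 0.0005]}, {}, {}]' | python3 -m creep
```

```text
time: 18.2
eef_pos: [0.5602, -0.1307, 0.0789]
tool_rot: [180.0, -0.0, 17.0]
wrist_force: [-0.7, 0.5, 6.2]
width: 0.005
grasp_force: 2.5
time: 18.5
eef_pos: [0.5603, -0.1308, 0.0787]
tool_rot: [180.0, -0.0, 17.0]
wrist_force: [-2.2, 0.1, 8.3]
width: 0.006
grasp_force: 4.0
time: 18.8
eef_pos: [0.5603, -0.1308, 0.0786]
tool_rot: [180.0, -0.0, 17.0]
wrist_force: [-2.9, 1.3, 11.3]
width: 0.003
grasp_force: 5.6
```

```bash
echo '[{"d":[0, 0, 0.0005]}, {}, {}]' | python3 -m creep; echo '[{"d":[0, 0, 0.0005]}, {}, {}]' | python3 -m creep
```

```text
time: 19.1
eef_pos: [0.5603, -0.1307, 0.0774]
tool_rot: [180.0, -0.0, 17.0]
wrist_force: [0.3, 0.2, 3.4]
width: 0.008
grasp_force: 2.4
time: 19.4
eef_pos: [0.5603, -0.1307, 0.0771]
tool_rot: [180.0, -0.0, 17.0]
wrist_force: [-0.9, -0.2, 7.3]
width: 0.009
grasp_force: 4.1
```

```bash
echo '[{"d":[0, 0, 0.0005]}, {}, {}]' | python3 -m creep; echo '[{"d":[0, 0, 0.0005]}, {}, {}]' | python3 -m creep; echo '[{"d":[0, 0, 0.0005]}, {}, {}]' | python3 -m creep
```

```text
time: 19.7
eef_pos: [0.5604, -0.1307, 0.077]
tool_rot: [180.0, -0.0, 17.0]
wrist_force: [-2.5, 0.7, 12.5]
width: 0.008
grasp_force: 5.7
time: 20.0
eef_pos: [0.5602, -0.1307, 0.0756]
tool_rot: [180.0, -0.0, 17.0]
wrist_force: [0.6, 0.2, 2.3]
width: 0.005
grasp_force: 1.5
time: 20.3
eef_pos: [0.5603, -0.1307, 0.0753]
tool_rot: [180.0, -0.0, 17.0]
wrist_force: [-0.2, -0.1, 6.6]
width: 0.005
grasp_force: 3.1
```

```bash
echo '[{"d":[0, 0, 0.0005]}, {}, {}]' | python3 -m creep; echo '[{"d":[0, 0, 0.0005]}, {}, {}]' | python3 -m creep
```

```text
time: 20.6
eef_pos: [0.5603, -0.1307, 0.0752]
tool_rot: [180.0, -0.0, 17.0]
wrist_force: [-1.8, 0.4, 10.2]
width: 0.003
grasp_force: 4.7
time: 20.9
eef_pos: [0.5598, -0.1307, 0.0737]
tool_rot: [-180.0, 0.0, 17.0]
wrist_force: [0.9, 0.2, 0.5]
width: 0.005
grasp_force: 0.2
```

```bash
echo '[{"d":[0, 0, 0.0005]}, {}, {}]' | python3 -m creep; echo '[{"d":[0, 0, 0.0005]}, {}, {}]' | python3 -m creep; echo '[{"d":[0, 0, 0.0005]}, {}, {}]' | python3 -m creep
```

```text
time: 21.2
eef_pos: [0.5599, -0.1307, 0.0735]
tool_rot: [-180.0, 0.0, 17.0]
wrist_force: [-0.7, -0.5, 2.3]
width: 0.007
grasp_force: 1.0
time: 21.5
eef_pos: [0.5599, -0.1307, 0.0734]
tool_rot: [180.0, 0.0, 17.0]
wrist_force: [-1.5, -0.7, 5.2]
width: 0.005
grasp_force: 2.7
time: 21.8
eef_pos: [0.5598, -0.1307, 0.0723]
tool_rot: [-180.0, 0.0, 17.0]
wrist_force: [0.1, -0.0, 0.1]
width: 0.005
grasp_force: 0.0
```

```bash
echo '[{"d":[0, 0, 0.0005]}, {}, {}]' | python3 -m creep; echo '[{"d":[0, 0, 0.0005]}, {}, {}]' | python3 -m creep
```

```text
time: 22.1
eef_pos: [0.56, -0.1307, 0.072]
tool_rot: [-180.0, 0.0, 17.0]
wrist_force: [-0.5, 0.5, -0.4]
width: 0.003
grasp_force: 0.0
time: 22.4
eef_pos: [0.56, -0.1307, 0.0717]
tool_rot: [180.0, -0.0, 17.0]
wrist_force: [0.7, 0.7, 0.5]
width: 0.005
grasp_force: 0.4
```

```bash
echo '[{"d":[0, 0, 0.0005]}, {}, {}]' | python3 -m creep; echo '[{"d":[0, 0, 0.0005]}, {}, {}]' | python3 -m creep; echo '[{"d":[0, 0, 0.0005]}, {}, {}]' | python3 -m creep
```

```text
time: 22.7
eef_pos: [0.5599, -0.1307, 0.071]
tool_rot: [-180.0, 0.0, 17.0]
wrist_force: [-0.5, -0.4, 0.4]
width: 0.005
grasp_force: 0.0
time: 23.0
eef_pos: [0.5599, -0.1307, 0.0706]
tool_rot: [-180.0, 0.0, 17.0]
wrist_force: [1.1, -0.2, 0.3]
width: 0.003
grasp_force: 0.0
time: 23.3
eef_pos: [0.5601, -0.1307, 0.0704]
tool_rot: [180.0, -0.0, 17.0]
wrist_force: [-1.5, 0.8, 2.9]
width: 0.006
grasp_force: 2.0
```

```bash
echo '[{"d":[0, 0, 0.0005]}, {}, {}]' | python3 -m creep; echo '[{"d":[0, 0, 0.0005]}, {}, {}]' | python3 -m creep
```

```text
time: 23.6
eef_pos: [0.5601, -0.1307, 0.0703]
tool_rot: [180.0, -0.0, 17.0]
wrist_force: [-1.5, 0.5, 7.6]
width: 0.006
grasp_force: 4.1
time: 23.9
eef_pos: [0.5601, -0.1307, 0.0702]
tool_rot: [180.0, -0.0, 17.0]
wrist_force: [-4.1, 0.5, 11.6]
width: 0.006
grasp_force: 6.0
```

```bash
echo '[{"d":[0, 0, 0.0005]}, {}, {}]' | python3 -m creep; echo '[{"d":[0, 0, 0.0004]}, {}, {}]' | python3 -m creep
```

```text
time: 24.2
eef_pos: [0.5602, -0.1307, 0.0701]
tool_rot: [179.9, -0.0, 17.0]
wrist_force: [-5.5, 0.9, 16.3]
width: 0.004
grasp_force: 8.0
time: 24.5
eef_pos: [0.5602, -0.1308, 0.07]
tool_rot: [179.9, -0.0, 17.0]
wrist_force: [-7.7, 0.3, 19.4]
width: 0.005
grasp_force: 9.6
```

The socket is hard on its stop: z stays at 0.070 up to 19 N, right where the ball height predicts home. Now back off and go over the lever bar.

```bash
echo '[{"d":[0, 0, -0.01]}, {"d":[0, 0, -0.025]}, {"d":[0, 0, -0.03]}, {"d":[0, 0, -0.01]}, {}, {}]' | python3 -m creep; echo '[{"d":[0.025, 0, 0]}, {"d":[0.03, 0, 0]}, {"d":[0.015, 0, 0]}, {}, {"d":[0, 0, 0.006]}, {"d":[0, 0, 0.006]}, {}, {}]' | python3 -m creep
python3 - <<'E'
from h import *
s=snap("scene","s7.png"); g=cv2.cvtColor(s,cv2.COLOR_RGB2GRAY)
m=np.zeros_like(g); cv2.circle(m,(322,165),8,255,-1)
n,l,st,c=cv2.connectedComponentsWithStats(((g>150)&(m>0)).astype(np.uint8)); print(st[1:],c[1:],proj("scene",(.56,-.131,.070)))
E
```

```text
time: 25.1
eef_pos: [0.5595, -0.1308, 0.1424]
tool_rot: [-180.0, 0.0, 17.0]
wrist_force: [-0.2, -0.6, -1.1]
width: 0.004
grasp_force: 0.0
time: 25.9
eef_pos: [0.6262, -0.1107, 0.1309]
tool_rot: [180.0, 0.0, 17.0]
wrist_force: [0.0, -0.1, 0.0]
width: 0.006
grasp_force: 0.0
[[316 157  14  13 100]] [[322.15 163.18]] [322.17140085 165.7111471 ]
```

The cap blob's lower edge moved down about 4 px (around 12 mm), which fits being home. Now feel for the lever bar.

```bash
echo '[{"d":[0, 0, 0.003]}, {"d":[0, 0, 0.003]}, {}, {}]' | python3 -m creep; echo '[{"d":[0, 0, 0.002]}, {}, {}]' | python3 -m creep; echo '[{"d":[0, 0, 0.002]}, {}, {}]' | python3 -m creep; echo '[{"d":[0, 0, 0.002]}, {}, {}]' | python3 -m creep
```

```text
time: 26.35
eef_pos: [0.6269, -0.1102, 0.1252]
tool_rot: [-180.0, 0.0, 17.0]
wrist_force: [0.5, -0.8, 0.2]
width: 0.007
grasp_force: 0.0
time: 26.65
eef_pos: [0.6269, -0.1102, 0.1232]
tool_rot: [-180.0, 0.0, 17.0]
wrist_force: [-0.5, -1.1, 0.5]
width: 0.008
grasp_force: 0.0
time: 26.95
eef_pos: [0.6276, -0.1101, 0.1218]
tool_rot: [180.0, -0.1, 17.0]
wrist_force: [1.0, 0.4, 3.2]
width: 0.008
grasp_force: 1.6
time: 27.25
eef_pos: [0.6289, -0.1097, 0.1206]
tool_rot: [179.9, -0.2, 17.0]
wrist_force: [3.5, 0.5, 7.1]
width: 0.002
grasp_force: 3.1
```

Contact at z≈0.122, as expected. Follow the arc.

```bash
echo '[{"d":[0.003, 0, 0.001]}, {"d":[0.002, 0, 0.002]}, {}]' | python3 -m creep; echo '[{"d":[0.003, 0, 0.003]}, {"d":[0.003, 0, 0.003]}, {}, {}]' | python3 -m creep; echo '[{"d":[0.0025, 0, 0.0033]}, {"d":[0.0025, 0, 0.0033]}, {}, {}]' | python3 -m creep
```

```text
time: 27.55
eef_pos: [0.6336, -0.1082, 0.1171]
tool_rot: [180.0, -0.2, 17.0]
wrist_force: [4.9, 1.3, 6.3]
width: 0.009
grasp_force: 2.9
time: 27.95
eef_pos: [0.6382, -0.1067, 0.1106]
tool_rot: [180.0, -0.1, 17.0]
wrist_force: [3.8, 0.5, 4.7]
width: 0.007
grasp_force: 2.4
time: 28.35
eef_pos: [0.6414, -0.1057, 0.103]
tool_rot: [-180.0, 0.1, 17.0]
wrist_force: [1.0, 0.2, 2.1]
width: 0.008
grasp_force: 1.0
```

```bash
echo '[{"d":[0.002, 0, 0.003]}, {"d":[0.0015, 0, 0.003]}, {}, {}]' | python3 -m creep; echo '[{"d":[0.0005, 0, 0.001]}, {"d":[0.0005, 0, 0.001]}, {}, {}]' | python3 -m creep; echo '[{"d":[0.0003, 0, 0.001]}, {}, {}]' | python3 -m creep
```

```text
time: 28.75
eef_pos: [0.6451, -0.1046, 0.0972]
tool_rot: [-180.0, 0.1, 17.0]
wrist_force: [1.0, 0.4, 1.8]
width: 0.009
grasp_force: 0.6
time: 29.15
eef_pos: [0.6463, -0.1043, 0.0955]
tool_rot: [-180.0, 0.0, 17.0]
wrist_force: [-0.7, -0.1, 1.5]
width: 0.003
grasp_force: 0.4
time: 29.45
eef_pos: [0.6468, -0.1041, 0.0946]
tool_rot: [-180.0, 0.0, 17.0]
wrist_force: [0.2, 0.0, 0.4]
width: 0.004
grasp_force: 0.4
```

```bash
echo '[{"d":[0.0003, 0, 0.001]}, {}, {}]' | python3 -m creep; echo '[{"d":[0.0003, 0, 0.0007]}, {}, {}]' | python3 -m creep
```

```text
time: 29.75
eef_pos: [0.6472, -0.104, 0.0937]
tool_rot: [180.0, -0.0, 17.0]
wrist_force: [0.4, -0.0, 1.5]
width: 0.004
grasp_force: 0.5
time: 30.05
eef_pos: [0.6475, -0.104, 0.093]
tool_rot: [180.0, -0.0, 17.0]
wrist_force: [-0.3, -0.2, 2.9]
width: 0.004
grasp_force: 0.9
```

```bash
echo '[{"d":[0.0003, 0, 0.001]}, {}, {}]' | python3 -m creep; echo '[{"d":[0.0003, 0, 0.001]}, {}, {}]' | python3 -m creep; echo '[{"d":[0.0002, 0, 0.0005]}, {}, {}]' | python3 -m creep
```

```text
time: 30.35
eef_pos: [0.6479, -0.1039, 0.0922]
tool_rot: [180.0, -0.0, 17.0]
wrist_force: [-0.6, 0.0, 3.9]
width: 0.003
grasp_force: 2.0
time: 30.65
eef_pos: [0.6483, -0.1037, 0.0911]
tool_rot: [180.0, -0.0, 17.0]
wrist_force: [0.1, 0.4, 3.0]
width: 0.007
grasp_force: 2.0
time: 30.95
eef_pos: [0.6485, -0.1037, 0.0908]
tool_rot: [180.0, -0.0, 17.0]
wrist_force: [-0.7, 0.7, 6.1]
width: 0.008
grasp_force: 2.8
```

```bash
echo '[{"d":[0.0002, 0, 0.0007]}, {}, {}]' | python3 -m creep; echo '[{"d":[0.0002, 0, 0.0005]}, {}, {}]' | python3 -m creep
```

```text
time: 31.25
eef_pos: [0.6488, -0.1036, 0.0901]
tool_rot: [180.0, -0.0, 17.0]
wrist_force: [0.5, 0.5, 5.9]
width: 0.006
grasp_force: 2.8
time: 31.55
eef_pos: [0.6489, -0.1035, 0.0894]
tool_rot: [180.0, -0.0, 17.0]
wrist_force: [1.4, 0.6, 3.5]
width: 0.004
grasp_force: 2.1
```

```bash
echo '[{"d":[0.0003, 0, 0.001]}, {}, {}]' | python3 -m creep; echo '[{"d":[0.0003, 0, 0.0005]}, {}, {}]' | python3 -m creep; echo '[{"d":[0.0002, 0, 0.0005]}, {}, {}]' | python3 -m creep
```

```text
time: 31.85
eef_pos: [0.6487, -0.1036, 0.088]
tool_rot: [-180.0, 0.0, 17.0]
wrist_force: [0.8, 0.4, 2.7]
width: 0.005
grasp_force: 0.7
time: 32.15
eef_pos: [0.6483, -0.1036, 0.0871]
tool_rot: [-180.0, 0.1, 17.0]
wrist_force: [0.2, -0.4, -0.8]
width: 0.008
grasp_force: 0.0
time: 32.45
eef_pos: [0.6492, -0.1034, 0.0871]
tool_rot: [-180.0, 0.0, 17.0]
wrist_force: [0.7, 0.3, 0.7]
width: 0.007
grasp_force: 0.0
```

```bash
echo '[{"d":[0.0002, 0, 0.0005]}, {}, {}]' | python3 -m creep; echo '[{"d":[0.0002, 0, 0.0005]}, {}, {}]' | python3 -m creep
```

```text
time: 32.75
eef_pos: [0.6495, -0.1033, 0.0867]
tool_rot: [180.0, 0.0, 17.0]
wrist_force: [-0.8, -0.9, 0.1]
width: 0.003
grasp_force: 0.0
time: 33.05
eef_pos: [0.6497, -0.1032, 0.0862]
tool_rot: [-180.0, 0.0, 17.0]
wrist_force: [0.6, -0.1, 0.0]
width: 0.01
grasp_force: 0.0
```

It clicked away from the finger. Follow down to confirm it is firmly on its stop.

```bash
echo '[{"d":[0, 0, 0.001]}, {}, {}]' | python3 -m creep; echo '[{"d":[0, 0, 0.0007]}, {}, {}]' | python3 -m creep; echo '[{"d":[0, 0, 0.0005]}, {}, {}]' | python3 -m creep
```

```text
time: 33.35
eef_pos: [0.6496, -0.1033, 0.0852]
tool_rot: [-180.0, 0.0, 17.0]
wrist_force: [-0.6, -0.2, 0.6]
width: 0.006
grasp_force: 0.0
time: 33.65
eef_pos: [0.6497, -0.1033, 0.0845]
tool_rot: [180.0, 0.0, 17.0]
wrist_force: [-0.5, 0.5, 0.3]
width: 0.005
grasp_force: 0.0
time: 33.95
eef_pos: [0.6498, -0.1032, 0.0841]
tool_rot: [180.0, -0.0, 17.0]
wrist_force: [-0.7, 0.1, 0.3]
width: 0.002
grasp_force: 0.1
```

```bash
echo '[{"d":[0, 0, 0.0005]}, {}, {}]' | python3 -m creep; echo '[{"d":[0, 0, 0.0005]}, {}, {}]' | python3 -m creep
```

```text
time: 34.25
eef_pos: [0.6498, -0.1033, 0.0838]
tool_rot: [180.0, -0.0, 17.0]
wrist_force: [-0.6, 0.9, 3.3]
width: 0.004
grasp_force: 1.2
time: 34.55
eef_pos: [0.6499, -0.1032, 0.0833]
tool_rot: [180.0, -0.0, 17.0]
wrist_force: [-0.5, -0.0, 4.6]
width: 0.007
grasp_force: 2.3
```

```bash
echo '[{"d":[0, 0, 0.0005]}, {}, {}]' | python3 -m creep; echo '[{"d":[0, 0, 0.0004]}, {}, {}]' | python3 -m creep
```

```text
time: 34.85
eef_pos: [0.6501, -0.1032, 0.083]
tool_rot: [180.0, -0.0, 17.0]
wrist_force: [-0.4, -0.6, 5.0]
width: 0.005
grasp_force: 2.9
time: 35.15
eef_pos: [0.6501, -0.1032, 0.0828]
tool_rot: [180.0, -0.1, 17.0]
wrist_force: [-1.5, -0.4, 7.2]
width: 0.001
grasp_force: 3.5
```

```bash
echo '[{"d":[0, 0, 0.0004]}, {}, {}]' | python3 -m creep; echo '[{"d":[0, 0, 0.0003]}, {}, {}]' | python3 -m creep
```

```text
time: 35.45
eef_pos: [0.6502, -0.1032, 0.0826]
tool_rot: [180.0, -0.1, 17.0]
wrist_force: [-0.8, -0.4, 8.3]
width: 0.006
grasp_force: 4.0
time: 35.75
eef_pos: [0.6502, -0.1032, 0.0825]
tool_rot: [180.0, -0.1, 17.0]
wrist_force: [-2.0, 0.2, 9.0]
width: 0.01
grasp_force: 4.5
```

Firm on the stop at 9 N. Withdraw upward and verify that the lever stays down and the cap stays home.

```bash
echo '[{"d":[0, 0, -0.01]}, {"d":[0, 0, -0.03]}, {"d":[0, 0, -0.04]}, {"d":[0, 0, -0.04]}, {"d":[0, 0, -0.03]}, {"d":[-0.04, 0.02, -0.02]}, {"d":[-0.04, 0.02, 0]}, {"d":[-0.04, 0.02, 0]}, {}, {}]' | python3 -m creep
python3 - <<'E'
from h import *
s=snap("scene","s8.png"); p=cv2.imread("pics/s6.png")[:,:,::-1]; s7=cv2.imread("pics/s7.png")[:,:,::-1]
for n,i in(("s6",p),("s7",s7),("s8",s)):
    print(n,"up bar",i[140:146,291:298].mean((0,1)).round(), "cap cols322",i[154:172,322].mean(1).round().astype(int))
    print("  rail",[i[r,270:290].mean().round() for r in range(150,168,2)])
# predicted bar pixels in up/down positions, arm frame at measured pose
a=np.radians(17); ex=np.array([np.cos(a),np.sin(a),0]); ax=np.array([.560,-.131,0])
for n,x,z in(("up",.067,.116),("down",.094,.0785)):
    q=proj("scene",ax+ex*x+[0,0,z]); u,v=q.round().astype(int); print(n,q.round(1),[int(i[v-2:v+3,u-2:u+3].mean()) for i in(p,s7,s)])
for nm,b in(("lens",(320,215,370,240)),("stamp",(364,175,385,208)),("case",(368,135,428,188))):
    a0=cv2.imread("pics/scene0.png")[b[1]:b[3],b[0]:b[2]].astype(int); print(nm,np.abs(a0[:,:,::-1]-s[b[1]:b[3],b[0]:b[2]]).mean().round(1))
C=cv2.resize(s[90:210,240:400],(800,600),interpolation=2)
E
```

```text
time: 36.75
eef_pos: [0.5518, -0.1967, 0.2517]
tool_rot: [180.0, 0.0, 16.9]
wrist_force: [1.0, 0.2, -0.4]
width: 0.008
grasp_force: 0.0
s6 up bar [83. 86. 84.] cap cols322 [161 157 158 116  71 196 221 217 216 214 220 203 138  48  51  44  29  33]
  rail [np.float64(67.0), np.float64(53.0), np.float64(95.0), np.float64(193.0), np.float64(232.0), np.float64(192.0), np.float64(161.0), np.float64(111.0), np.float64(59.0)]
s7 up bar [105.  86.  81.] cap cols322 [160 159 155 155 157 202 198 114 158 201 201 200 197 198 205 164  70  47]
  rail [np.float64(66.0), np.float64(55.0), np.float64(56.0), np.float64(127.0), np.float64(206.0), np.float64(223.0), np.float64(182.0), np.float64(146.0), np.float64(92.0)]
s8 up bar [168. 183. 174.] cap cols322 [160 156 156 156 158 203 197 110 156 212 220 217 214 216 221 181  73  48]
  rail [np.float64(65.0), np.float64(53.0), np.float64(67.0), np.float64(152.0), np.float64(185.0), np.float64(213.0), np.float64(174.0), np.float64(145.0), np.float64(93.0)]
up [294.9 145.1] [107, 55, 190]
down [284.8 154.5] [105, 51, 69]
lens 1.5
stamp 2.1
case 2.5
```

The up position is now clear glass and the down position shows the dark bar. The cap is unchanged at home and the bystanders have not moved. Handing in.

```bash
python3 -c "
from workcell import ctrl
print(ctrl.close_job())"
```

```text
the job is handed in; nothing more can be done
None
```

The job is handed in at about 37 s: by force and camera readings the socket is home on its stop (about 21 N at most) and the lever clicked and stayed down (about 9 N at most), with the feet set down on the mat and the bystanders unmoved, though I viewed 11 pictures, one over the limit of 10.

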